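Chute the spacers into the spares hopper

TASK

Take the loaded chute by its black grip, lay its spout end in the hopper's saddle and press the sprung sill down gently so that the gate opens; keeping it pressed, tip the chute until all five brass spacers have slid down into the hopper's bin. Then set the empty chute down on the bench, standing on its foot as before, and let go. Touch the hopper only with the chute and lightly (never more than 15 N), do not drop the chute, and leave everything else on the bench where it is.

Things in the scene. Friction and masses are not known exactly. Their poses are not given: they have to be found in the camera images.
- chute: Aluminium hand chute, 190 long, 36 wide (inside 30), side walls 22 over its underside, 0.25 kg, holding five spacers. Origin: on the bench under its middle; +x from open spout to closed tail, z up. Stands on its rear edge and a 10 mm high foot under x=-35 to -15. Standing, its straight channel leans 5 deg, spout up: underside at z=8.3 mm for x=0; free of parts from spout to x=-35.
- chute_grip (a point): centre of the chute's black grip: an upright block 40 (chute x) by 14 (y) by 38 mm high (z=45 to 83 mm over the bench), at chute x=+10, y=0, on a 36 mm wide bridge over the channel whose top is at z=45. Take it from above, closing along the chute's y.
- chute_rest (a point): point of the chute's underside, 30 mm behind the spout's end, that should lie across the sill (chute x=-65, z=14 mm). Tipped spout-down 15 to 20 deg from its standing attitude the spacers begin to slide; 30 to 35 deg empties it surely. Tip slowly about the sill's axis as it tips so that the press is kept.
- hopper: Spares hopper, fixed: clear bin 120 (x) by 100 (y) by 80 mm tall; out of its top stands a grey sheet-metal neck with the mouth (x, y within 26, 28 mm). Origin: under the bin's centre, z up, +x: the side where the chute comes in, tail pointing to +x. The neck's height was left anywhere in a 50 mm range; NO reading tells it: find it by touch. It holds its height under light loads.
- sill_low (a point): top middle of the hopper's sill IF the neck were at its lowest (hopper x=38, z=139 mm); the true one is 0 to 50 mm higher. The sill: polished steel bar, diameter 14, along hopper y, across a saddle between two cheeks 56 mm apart (x=-29 to 50), flared lips ending 21 mm above the sill's top; a back wall at x=-26 ends 6 mm above it. Saddle open to +x and up.
- mouth (a point): centre of the bin's lid, where the neck comes out (hopper z=80 mm). The sill is sprung: gives from about 3 N, goes down 14 mm at 0.25 N/mm (6.5 N), then a hard stop. Pressed, it opens a gate flap in the mouth, 44 mm under the sill's top; at 10 to 13 mm spacers pass surely; let go, it shuts. Over 15 N of chute on hopper damages it; the robot itself must not touch the hopper.
- spacer1: round brass spacer, 18 mm diameter, 10 mm thick, 15 g, one of five lying flat in a row in the chute's channel between x=-15 and x=+88 mm; origin: centre of one flat face
- spacer2: round brass spacer, 18 mm diameter, 10 mm thick, 15 g, one of five lying flat in a row in the chute's channel between x=-15 and x=+88 mm; origin: centre of one flat face
- spacer3: round brass spacer, 18 mm diameter, 10 mm thick, 15 g, one of five lying flat in a row in the chute's channel between x=-15 and x=+88 mm; origin: centre of one flat face
- spacer4: round brass spacer, 18 mm diameter, 10 mm thick, 15 g, one of five lying flat in a row in the chute's channel between x=-15 and x=+88 mm; origin: centre of one flat face
- spacer5: round brass spacer, 18 mm diameter, 10 mm thick, 15 g, one of five lying flat in a row in the chute's channel between x=-15 and x=+88 mm; origin: centre of one flat face
- meter: bystander, to be left alone: black multimeter, 185 x 90 x 55 mm, lying face up; origin under its centre
- screwdriver: bystander, to be left alone: screwdriver lying on the mat
- jar: bystander, to be left alone: small closed jar, 40 mm across, 55 mm tall, often between hopper and chute; origin under its centre
- heatsink: bystander, to be left alone: finned aluminium heat sink, 80 x 60 x 35 mm
- relay: bystander, to be left alone: clear plug-in relay, 36 x 28 x 50 mm, upright
- dish: bystander, to be left alone: shallow grey dish, 80 mm across, 25 mm tall
Mind the look-alikes: they are no part of the job. There is more than one size of the chute; the one meant has the size given above.

How it is judged:
By the outcome, as a careful person would: the job done as asked, in the order asked, and still so for the second after the job is handed in, with the robot touching nothing.
It also fails if it takes over 67 s, if anything falls off the work surface, if the arm or the gripper's body presses on something with over 40 N, if the wrist force passes 120 N, or if a joint passes its speed limit or range.

ROBOT

A 6-joint arm with a two-finger parallel gripper is mounted at the origin on the work surface. World frame = base frame: x ahead of the robot, y to its left, z up, the work surface at z = 0. Lengths are in mm, angles in rad, forces in N, time in s.
With the tool pointing down it reaches from about 275 to 1000 mm from the base axis. Payload 8.4 kg.
Tool frame: the origin (TCP) lies at the centre of the arm's flange, where the gripper is bolted on; the fingertips stand 173 mm ahead of it and the grasp point (between the pads) lies 155 mm ahead of it; z points along the fingers, y is the direction in which the jaws open and shut (so a half turn about z gives the same grasp; the last joint's range is limited). The gripper opens to 85 mm and grips with 20 to 120 N. Pads are 22 mm wide; open, the fingers measure 114 mm over their backs; the gripper's body (76 mm by 85 mm) begins 54 mm behind the grasp point. The pads swing forward as they close: fully open they stand 13 mm farther back than shut.
Start: joints at [1.132, 0.353, 1.633, -0, 1.155, -0.002], TCP at [264.401, 566.323, 404.681] pointing down, gripper open.
Joint ranges: [-2.63, 2.63], [-0.92, 2.1], [0.06, 2.66], [-1.3, 4.44], [0, 2.69], [-3.02, 3.02]. Speed limits (rad/s): [2.22, 2.22, 2.79, 3.14, 3.14, 3.14].

INTERFACE

Orientations are given as [roll, pitch, yaw] about the fixed x, y, z axes, in that order (R = Rz(yaw) Ry(pitch) Rx(roll)).
In Python, from rig import sense, grab_frame, camera_model, sign_off gives the robot as it stands. The module is installed in compiled form; this text tells all that it offers.
- The arm moves only by the tool step_arm, never from a script. Its argument "commands" is a list of rows, each a list of 3 entries, a list of its own where there are three numbers: the shift along the tool's x, y, z in mm, then the turn about the tool's z in rad, then the opening, from 0 (shut) to 1 (fully open). A call has 1 to 20 rows; each row shifts and turns the pose as measured when the row begins, along the tool's axes as they then stand; what a row does not reach is not made up. A row lasts 1/8 s, in which the tool goes at most 62.5 mm and 10.7 degrees, less where a joint would pass 70% of its speed; a pose out of reach is approached as far as the arm can. A call with a gripper value outside its range is refused whole. The fingers move at their own pace and stop on an object; "force" is the grip in N (left out, the last holds). Time passes only in rows, so rows that do not move let the fingers close. It gives the time, the measured TCP pose, the force and the opening at its end, in the units of the state.
- sense(): the state, without advancing time (a new reading comes with each control period).
- grab_frame(name): name is "side" or "top" or "wrist"; returns the picture (400x640x3 uint8, blue, green, red); there is no depth.
- camera_model(name): a dict with "fx", "fy", "cx", "cy" (pixels), "dist" ([k1, k2, p1, p2, k3] as OpenCV has them; the pictures are not rectified), "R" (3x3) and "t" (3): a world point X has camera coordinates R X + t. Camera axes: x right, y down, z forward; pixel columns grow to the right and rows downward; lengths in mm; the calibration is good to about 2 mm. A picture is of the moment at which its call begins: read the wrist's pose just before it. camera_model takes no time and is no camera call; for the wrist camera it gives the pose at the moment of the call.
- sign_off(): hands the job in, once; it reports no verdict.
The state is a dict: "clock": time; "qpos": joint angles; "qvel": joint speeds; "joint_efforts": joint torques, N m; "eef_pos": TCP position; "tcp_rot": TCP orientation; "contact_force": force on the tool from outside, world axes, zero at the start; "wrist_torque": the same for the moment, N m; "opening": opening from 0.0 (shut) to 1.0 (fully open).
Only numpy, scipy, OpenCV 4.12 (cv2) and the standard library are available. Lean on these libraries where they do the work, as an engineer would, in place of code of your own. Each camera call takes 0.05 s, during which the arm holds its last target. There are 200 camera calls.

## Working session

There is one attempt and no reset: what is moved stays moved. The work goes in short steps, Python scripts to look and compute and a tool call to move; the robot and the scene stay as the last step left them, time stands still between calls to the robot, and variables do not carry over. Pictures are saved under pics/ and viewed, about 8 in all and at most 12, crops included, and the job is handed in when it is done.

Besides the shell and the picture viewer there is one more tool, called after ">>>" by a JSON object that holds its "api" and its "payload", one argument or row to a line. step_arm: Moves the arm, as the interface text tells. Its arguments: {"type":"object","properties":{"commands":{"type":"array","items":{"type":"array"}},"force":{"type":"number"}},"required":["commands"]}

```bash
mkdir -p pics; python3 - <<'E'
from rig import *
import cv2,numpy as np
for n in("top","side","wrist"):
    s=sense(); m=camera_model(n); f=grab_frame(n); cv2.imwrite(f"pics/{n}0.png",f)
    print(n,{k:np.round(v,3).tolist() for k,v in m.items()})
print(sense())
E
```

```text
top {'fx': 374.646, 'fy': 374.646, 'cx': 321.422, 'cy': 200.655, 'dist': [-0.057, 0.0, 0.0, 0.0, 0.0], 'R': [[-0.011, -1.0, -0.016], [-0.989, 0.013, -0.144], [0.144, 0.014, -0.989]], 't': [10.602, 517.06, 1049.787]}
side {'fx': 419.393, 'fy': 419.393, 'cx': 319.878, 'cy': 204.986, 'dist': [-0.096, 0.0, 0.0, 0.0, 0.0], 'R': [[0.845, -0.534, -0.021], [-0.337, -0.501, -0.797], [0.415, 0.681, -0.603]], 't': [-405.34, 253.943, 1059.409]}
wrist {'fx': 351.028, 'fy': 351.028, 'cx': 325.157, 'cy': 200.113, 'dist': [-0.071, 0.0, 0.0, 0.0, 0.0], 'R': [[0.423, 0.906, -0.001], [0.872, -0.407, 0.274], [0.248, -0.117, -0.962]], 't': [-623.544, -35.242, 377.765]}
{'clock': 0.15, 'qpos': array([ 1.13157611e+00,  3.53490601e-01,  1.63396698e+00,  9.61444937e-06,
        1.15520534e+00, -2.41037013e-03]), 'qvel': array([-0.00181407, -0.00075743, -0.00384774,  0.00100448,  0.00047616,
        0.00018977]), 'joint_efforts': array([-1.70795793e-04, -6.05637789e+01, -3.42339420e+01, -1.96394471e-04,
        6.23895219e-03,  4.60280808e-05]), 'eef_pos': array([264.33368133, 566.148631  , 404.13150676]), 'tcp_rot': array([-3.14052241e+00, -1.13715912e-05,  2.70477891e+00]), 'contact_force': array([-0.06616195, -0.51637912,  0.13629034]), 'wrist_torque': array([-0.01081483, -0.03566123, -0.02409202]), 'opening': 1.0006509061374291}
```

View pics/top0.png

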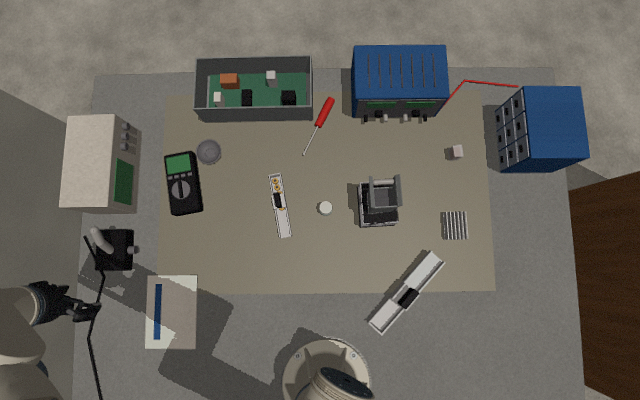

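View pics/side0.png

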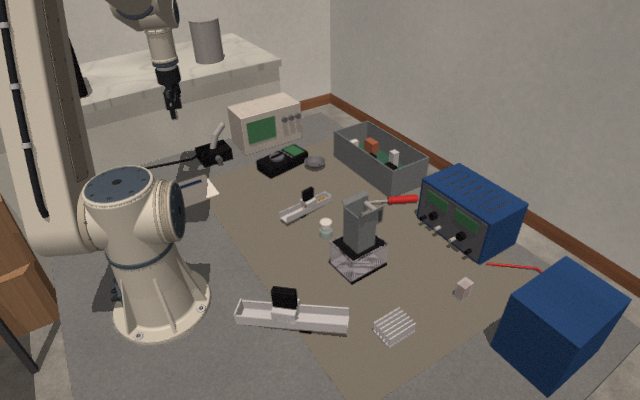

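Top: a small chute with brass parts near (275,185), grip at (279,201), spout probably at (284,237). A larger empty look-alike chute is at (407,295), the jar at (325,208) and the hopper at (380,200). I'll check these close up.

```bash
cat > h.py <<'E'
import cv2,numpy as np
from rig import *
def K(m): return np.array([[m['fx'],0,m['cx']],[0,m['fy'],m['cy']],[0,0,1.]])
def ray(m,uv):
    p=cv2.undistortPoints(np.array([[uv]],float),K(m),np.array(m['dist'])).ravel()
    R=np.array(m['R']);t=np.array(m['t']); return -R.T@t, R.T@np.array([p[0],p[1],1])
def atz(m,uv,z):
    c,d=ray(m,uv); return c+d*(z-c[2])/d[2]
def proj(m,X):
    R=np.array(m['R']);return cv2.projectPoints(np.array(X,float).reshape(-1,1,3),cv2.Rodrigues(R)[0],np.array(m['t'],float),K(m),np.array(m['dist']))[0].reshape(-1,2)
def tri(a):  # [(m,uv),...]
    A=np.zeros((3,3));b=np.zeros(3)
    for m,uv in a:
        c,d=ray(m,uv);d/=np.linalg.norm(d);P=np.eye(3)-np.outer(d,d);A+=P;b+=P@c
    return np.linalg.solve(A,b)
E
python3 - <<'E'
import cv2,numpy as np
t=cv2.imread('pics/top0.png');s=cv2.imread('pics/side0.png')
r=lambda im,x,y,w,h,k:cv2.resize(im[y:y+h,x:x+w],None,fx=k,fy=k,interpolation=cv2.INTER_CUBIC)
a=np.hstack([r(t,255,165,50,80,7.5)[:300*2],r(t,345,165,56,80,7.5)[:,:420]])
b=np.hstack([r(s,270,180,70,50,5.5),r(s,320,185,75,50,5.5)])
cv2.imwrite('pics/a.png',a);cv2.imwrite('pics/b.png',np.hstack([r(s,275,180,65,50,6),r(s,322,183,68,100,6)[:600]][1:]))
print(a.shape)
E
```

```text
(600, 795, 3)
```

View pics/a.png

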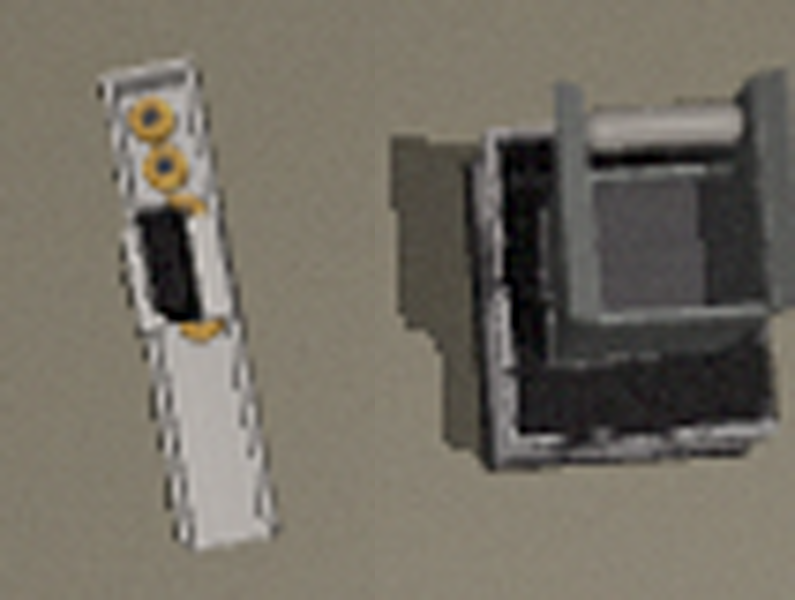

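View pics/b.png

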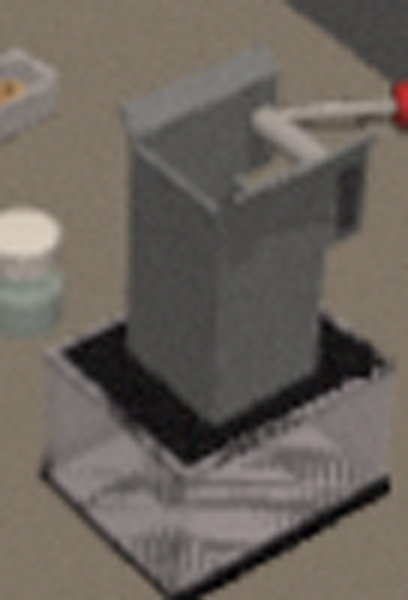

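```bash
cat > fit.py <<'E'
from h import *
from scipy.optimize import least_squares
T=camera_model('top');S=camera_model('side')
tp=lambda x,y:(255+x/7.5,165+y/7.5); th=lambda x,y:(345+(x-375)/7.5,165+y/7.5); sd=lambda x,y:(322+x/6,183+y/6)
def world(p,L):
    c,s=np.cos(p[2]),np.sin(p[2]);L=np.array(L,float)
    return np.c_[p[0]+c*L[:,0]-s*L[:,1],p[1]+s*L[:,0]+c*L[:,1],L[:,2]]
# chute: tail +x world ; local y+ = left in image
C=[([95,18,22],tp(103,78)),([95,-18,22],tp(192,60)),([-95,18,38.6],tp(182,548)),([-95,-18,38.6],tp(275,536)),([30,7,83],tp(137,213)),([-10,7,83],tp(158,318))]
L=[c[0] for c in C];U=np.array([c[1] for c in C])
r=least_squares(lambda p:(proj(T,world(p,L))-U).ravel(),[450,110,0.1])
print('chute',r.x,np.round(r.fun.reshape(-1,2),1).tolist())
H=[(S,[-60,50,0],sd(45,477)),(S,[-60,-50,0],sd(175,598)),(S,[60,-50,0],sd(388,490)),(S,[-60,50,80],sd(48,355)),(S,[-60,-50,80],sd(185,468)),(S,[60,-50,80],sd(392,372)),
(T,[60,50,80],th(487,130)),
(S,[38,28,-7],sd(260,122)),(T,[38,28,-7],th(588,130)),(T,[38,-28,-7],th(745,122))]
LIP=[([-29,1,21],sd(125,110)),([50,1,21],sd(272,50)),([-29,-1,21],sd(222,212)),([50,-1,21],sd(372,145))]
def f(p):
    o=[]
    for m,l,u in H:
        l=list(l)
        if l[2]==-7:l[2]+=139+p[3]
        o+=list(proj(m,world(p,[l]))[0]-u)
    for l,u in LIP:
        o+=list(proj(S,world(p,[[l[0],l[1]*p[4],139+p[3]+l[2]]]))[0]-u)
    return np.array(o)
q=least_squares(f,[450,-150,0.,25,35],loss='soft_l1')
print('hopper',q.x);print(np.round(f(q.x).reshape(-1,2),1).tolist())
print('sill',world(q.x,[[38,0,139+q.x[3]]]),'jar',atz(T,(325,208),55))
E
python3 fit.py
```

```text
chute [5.05817518e+02 1.25894616e+02 1.81987868e-01] [[0.1, 0.5], [0.1, 0.6], [0.0, 0.4], [-0.0, -0.4], [0.0, -0.5], [-0.3, -0.5]]
hopper [ 5.04659960e+02 -1.57042609e+02  2.25020573e-02  4.27306395e+01
  3.62381917e+01]
[[0.2, -0.6], [0.1, 1.3], [-0.7, 0.6], [-0.5, -1.6], [-0.8, 1.4], [1.0, -1.1], [0.3, -0.7], [-0.3, 0.3], [-0.9, 0.2], [0.1, 0.5], [-0.4, 1.0], [-0.2, 0.5], [1.3, -1.1], [1.5, -1.5]]
sill [[ 542.65033994 -156.18760299  181.7306395 ]] jar [493.34268487  -5.68275398  55.        ]
```

The target is the small chute with brass parts (275,185). It fits the 190 mm size to within 0.6 px, so the big empty chute at (407,295) is ruled out. The hopper fit is good too, and its neck looks about 43 mm up. I'll move above the grip and watch for orientation drift.

>>> {"api": "step_arm", "payload": {
  "commands": [
    [[-34, -24, 8], 0, 0.6],
    [[-34, -24, 8], 0, 0.6],
    [[-34, -24, 8], 0, 0.6],
    [[-34, -24, 8], 0, 0.6],
    [[-34, -24, 8], 0, 0.6],
    [[-34, -24, 8], 0, 0.6],
    [[-34, -24, 8], 0, 0.6],
    [[-34, -24, 8], 0, 0.6],
    [[-34, -24, 8], 0, 0.6],
    [[-34, -24, 8], 0, 0.6],
    [[-34, -24, 8], 0, 0.6],
    [[0, 0, 0], -0.155, 0.6],
    [[0, 0, 0], -0.155, 0.6],
    [[0, 0, 0], -0.155, 0.6],
    [[0, 0, 0], -0.155, 0.6],
    [[0, 0, 0], 0, 0.6]
  ],
  "force": 40
}}

```text
clock: 2.15
eef_pos: [497.8, 155.2, 310.9]
tcp_rot: [-3.141, -0.003, -2.941]
contact_force: [0.8, -0.2, 0.1]
opening: 0.601
```

```bash
python3 - <<'E'
from h import *
s=sense();print(s['qpos'].round(4),s['eef_pos'].round(1),s['tcp_rot'].round(4))
q=s['qpos'];r2=np.hypot(*s['eef_pos'][:2]);z2=s['eef_pos'][2]
a,b=.35349,.35349+1.63397;r1,z1=np.hypot(264.334,566.149),404.13
c,d=q[1],q[1]+q[2]
A=np.array([[np.sin(a),np.sin(b)],[np.sin(c),np.sin(d)]]);L=np.linalg.solve(A,[r1,r2]);print(L)
print([z1-L[0]*np.cos(a)-L[1]*np.cos(b), z2-L[0]*np.cos(c)-L[1]*np.cos(d)])
print('sum',q[1]+q[2]+q[4])
E
```

```text
[ 2.9950e-01  3.0960e-01  1.9372e+00 -8.0000e-04  8.9820e-01 -1.4717e+00] [497.8 155.2 310.9] [-3.1406 -0.0034 -2.9407]
[-1225.87201714  1147.344778  ]
[np.float64(2018.550695313312), np.float64(2196.367736518244)]
sum 3.1451046263237985
```

```bash
cat > wr.py <<'E'
import numpy as np
from scipy.spatial.transform import Rotation as Ro
def wrist(R,q1,s23):
    M=(Ro.from_euler('y',s23).inv()*Ro.from_euler('z',q1).inv()*R*Ro.from_euler('z',-np.pi/2)).as_matrix()
    q5=np.arccos(M[2,2]); return np.array([np.arctan2(M[1,2],M[0,2]),q5,np.arctan2(M[2,1],-M[2,0])])
def toolR(chyaw,phi,side,cam): # lean phi toward side*chute y ; cam=+1 tool x up
    c=np.array([np.cos(chyaw),np.sin(chyaw),0]);y=np.array([-c[1],c[0],0])
    n=side*np.sin(phi)*y+np.array([0,0,-np.cos(phi)]); u=side*np.cos(phi)*y+np.array([0,0,np.sin(phi)])
    x=cam*u; return Ro.from_matrix(np.c_[x,np.cross(n,x),n])
if __name__=='__main__':
  for side in(-1,1):
   for cam in(1,-1):
    for phi in(.8,1.05):
      R=toolR(.18,phi,side,cam)
      for q1,s in((.2-side*.25,2.0),(.2-side*.25,2.4),(-.3-side*.25,2.0)):
        w=wrist(R,q1,s);w2=wrist(R*Ro.from_euler('z',.6),q1,s);print(side,cam,phi,(q1,s),w.round(2),w2.round(2))
E
python3 wr.py
```

```text
-1 1 0.8 (0.45, 2.0) [-0.77  1.45 -2.65] [-0.77  1.45 -2.05]
-1 1 0.8 (0.45, 2.4) [-0.85  1.18 -2.35] [-0.85  1.18 -1.75]
-1 1 0.8 (-0.04999999999999999, 2.0) [-0.89  1.12 -2.97] [-0.89  1.12 -2.37]
-1 1 1.05 (0.45, 2.0) [-0.99  1.57 -2.64] [-0.99  1.57 -2.04]
-1 1 1.05 (0.45, 2.4) [-1.03  1.36 -2.3 ] [-1.03  1.36 -1.7 ]
-1 1 1.05 (-0.04999999999999999, 2.0) [-1.16  1.17 -2.86] [-1.16  1.17 -2.26]
-1 -1 0.8 (0.45, 2.0) [-0.77  1.45  0.49] [-0.77  1.45  1.09]
-1 -1 0.8 (0.45, 2.4) [-0.85  1.18  0.79] [-0.85  1.18  1.39]
-1 -1 0.8 (-0.04999999999999999, 2.0) [-0.89  1.12  0.17] [-0.89  1.12  0.77]
-1 -1 1.05 (0.45, 2.0) [-0.99  1.57  0.5 ] [-0.99  1.57  1.1 ]
-1 -1 1.05 (0.45, 2.4) [-1.03  1.36  0.84] [-1.03  1.36  1.44]
-1 -1 1.05 (-0.04999999999999999, 2.0) [-1.16  1.17  0.28] [-1.16  1.17  0.88]
1 1 0.8 (-0.04999999999999999, 2.0) [ 0.78  1.43 -0.46] [0.78 1.43 0.14]
1 1 0.8 (-0.04999999999999999, 2.4) [ 0.87  1.16 -0.77] [ 0.87  1.16 -0.17]
1 1 0.8 (-0.55, 2.0) [ 0.57  1.72 -0.82] [ 0.57  1.72 -0.22]
1 1 1.05 (-0.04999999999999999, 2.0) [ 1.01  1.54 -0.48] [1.01 1.54 0.12]
1 1 1.05 (-0.04999999999999999, 2.4) [ 1.05  1.34 -0.83] [ 1.05  1.34 -0.23]
1 1 1.05 (-0.55, 2.0) [ 0.75  1.9  -0.77] [ 0.75  1.9  -0.17]
1 -1 0.8 (-0.04999999999999999, 2.0) [0.78 1.43 2.68] [ 0.78  1.43 -3.01]
1 -1 0.8 (-0.04999999999999999, 2.4) [0.87 1.16 2.37] [0.87 1.16 2.97]
1 -1 0.8 (-0.55, 2.0) [0.57 1.72 2.33] [0.57 1.72 2.93]
1 -1 1.05 (-0.04999999999999999, 2.0) [1.01 1.54 2.66] [ 1.01  1.54 -3.02]
1 -1 1.05 (-0.04999999999999999, 2.4) [1.05 1.34 2.31] [1.05 1.34 2.91]
1 -1 1.05 (-0.55, 2.0) [0.75 1.9  2.37] [0.75 1.9  2.97]
```

The interface offers only turns about tool z, so tipping needs a tool axis that leans. I'll try to get that lean at the edge of reach, high in free air at azimuth about -80°. From there a leaning grasp would let the tool-z turn tip the chute.

>>> {"api": "step_arm", "payload": {
  "commands": [
    [[38, -36, -30], 0, 0.9],
    [[38, -36, -30], 0, 0.9],
    [[38, -36, -30], 0, 0.9],
    [[38, -36, -30], 0, 0.9],
    [[38, -36, -30], 0, 0.9],
    [[38, -36, -30], 0, 0.9],
    [[38, -36, -30], 0, 0.9],
    [[38, -36, -30], 0, 0.9],
    [[38, -36, -30], 0, 0.9],
    [[38, -36, -30], 0, 0.9],
    [[38, -36, -30], 0, 0.9],
    [[38, -36, -30], 0, 0.9],
    [[38, -36, -30], 0, 0.9],
    [[38, -36, -30], 0, 0.9],
    [[0, 0, -30], 0.18, 0.9],
    [[0, 0, -30], 0.18, 0.9],
    [[0, 0, -30], 0.18, 0.9],
    [[0, 0, -30], 0.18, 0.9],
    [[0, 0, -30], 0.18, 0.9],
    [[0, 0, -30], 0.18, 0.9]
  ]
}}

```text
clock: 4.65
eef_pos: [100.0, -430.1, 930.7]
tcp_rot: [-3.108, -0.004, 2.104]
contact_force: [0.3, -0.5, 0.9]
opening: 0.897
```

```bash
python3 -c "
from rig import *
s=sense();print(s['qpos'].round(3),s['eef_pos'].round(1),s['tcp_rot'].round(4))"
```

```text
[-1.333  0.006  0.949 -0.041  2.18  -1.89 ] [ 100.  -430.1  930.7] [-3.1075 -0.0037  2.1044]
```

>>> {"api": "step_arm", "payload": {
  "commands": [
    [[0, 0, -50], 0.18, 0.9],
    [[0, 0, -50], 0.17, 0.9],
    [[0, 0, -60], 0, 0.9],
    [[0, 0, -60], 0, 0.9],
    [[0, 0, -60], 0, 0.9],
    [[0, 0, -60], 0, 0.9]
  ]
}}

```text
clock: 5.4
eef_pos: [99.1, -385.0, 1117.6]
tcp_rot: [-3.108, 0.113, 1.728]
contact_force: [-0.3, 0.1, 0.6]
opening: 0.901
```

```bash
python3 -c "
from rig import *
s=sense();print(s['qpos'].round(3),s['eef_pos'].round(1),s['tcp_rot'].round(4))"
```

```text
[-1.303  0.283  0.058 -0.106  2.69  -1.556] [  99.1 -385.  1117.6] [-3.1077  0.1125  1.7279]
```

>>> {"api": "step_arm", "payload": {
  "commands": [
    [[20, 0, -58], 0, 0.9],
    [[20, 0, -58], 0, 0.9],
    [[20, 0, -58], 0, 0.9],
    [[20, 0, -58], 0, 0.9]
  ]
}}

```text
clock: 5.9
eef_pos: [75.4, -236.7, 1174.1]
tcp_rot: [-3.114, 0.288, 1.725]
contact_force: [1.3, 0.3, 0.3]
opening: 0.895
```

```bash
python3 -c "
from rig import *
s=sense();print(s['qpos'].round(3),s['eef_pos'].round(1),s['tcp_rot'].round(4))"
```

```text
[-1.21   0.109  0.058 -0.196  2.69  -1.549] [  75.4 -236.7 1174.1] [-3.1141  0.288   1.7246]
```

>>> {"api": "step_arm", "payload": {
  "commands": [
    [[-40, 0, -48], 0, 0.9],
    [[-40, 0, -48], 0, 0.9],
    [[-40, 0, -48], 0, 0.9]
  ]
}}

```text
clock: 6.28
eef_pos: [67.6, -230.5, 1176.4]
tcp_rot: [-3.12, 0.297, 1.722]
contact_force: [1.0, 0.5, -0.3]
opening: 0.899
```

```bash
python3 -c "
from rig import *
s=sense();print(s['qpos'].round(3),s['eef_pos'].round(1),s['tcp_rot'].round(4))"
```

```text
[-1.24   0.099  0.058 -0.169  2.689 -1.551] [  67.6 -230.5 1176.4] [-3.1201  0.2972  1.7218]
```

>>> {"api": "step_arm", "payload": {
  "commands": [
    [[25, -5, -56], 0, 0.9],
    [[25, -5, -56], 0, 0.9],
    [[25, -5, -56], 0, 0.9],
    [[25, -5, -56], 0, 0.9],
    [[25, -5, -56], 0, 0.9]
  ]
}}

```text
clock: 6.9
eef_pos: [43.4, -97.4, 1201.6]
tcp_rot: [-3.107, 0.439, 1.723]
contact_force: [0.5, 0.3, -0.3]
opening: 0.901
```

```bash
python3 -c "
from rig import *
s=sense();print(s['qpos'].round(3),s['eef_pos'].round(1),s['tcp_rot'].round(4))"
```

```text
[-0.618 -0.039  0.058 -0.852  2.689 -1.611] [  43.4  -97.4 1201.6] [-3.1066  0.4386  1.7229]
```

>>> {"api": "step_arm", "payload": {
  "commands": [
    [[5, -29, 0], 0, 0.9],
    [[25, -5, -56], 0, 0.9],
    [[25, 0, -56], 0, 0.9],
    [[25, 0, -56], 0, 0.9],
    [[30, 0, -54], 0, 0.9]
  ]
}}

```text
clock: 7.52
eef_pos: [2.9, -72.0, 1204.2]
tcp_rot: [-3.125, 0.462, 1.723]
contact_force: [-0.3, -0.3, 0.6]
opening: 0.898
```

```bash
cat > st.py <<'E'
from rig import *
from scipy.spatial.transform import Rotation as Ro
import numpy as np
s=sense();R=Ro.from_euler('xyz',s['tcp_rot']).as_matrix()
print(round(s['clock'],2),s['qpos'].round(3),s['eef_pos'].round(1),'F',s['contact_force'].round(1),'op',round(s['opening'],3))
print('X',R[:,0].round(3),'Y',R[:,1].round(3),'Z',R[:,2].round(3),'grasp',(s['eef_pos']+155*R[:,2]).round(1))
E
python3 st.py
```

```text
7.53 [-0.26  -0.088  0.058 -1.253  2.689 -1.668] [   2.9  -72.  1204.2] F [-0.3 -0.3  0.6] op 0.898
X [-0.135  0.885 -0.446] Y [ 0.989  0.144 -0.015] Z [ 0.051 -0.443 -0.895] grasp [  10.8 -140.7 1065.5]
```

>>> {"api": "step_arm", "payload": {
  "commands": [
    [[30, 12, -52], 0, 0.9],
    [[30, 6, -52], 0, 0.9],
    [[35, 0, -50], 0, 0.9],
    [[35, 0, -50], 0, 0.9]
  ]
}}

```text
clock: 8.02
eef_pos: [-19.9, -24.5, 1207.8]
tcp_rot: [3.136, 0.535, 1.708]
contact_force: [-1.3, -0.7, -1.1]
opening: 0.899
```

```bash
python3 st.py
```

```text
8.03 [-1.056 -0.147  0.058 -0.43   2.689 -1.634] [ -19.9  -24.5 1207.8] F [-1.3 -0.7 -1.1] op 0.899
X [-0.118  0.852 -0.51 ] Y [0.99  0.14  0.005] Z [ 0.076 -0.504 -0.86 ] grasp [  -8.2 -102.6 1074.5]
```

>>> {"api": "step_arm", "payload": {
  "commands": [
    [[38, 4, -48], 0, 0.9],
    [[38, 4, -48], 0, 0.9],
    [[38, 0, -48], 0, 0.9],
    [[38, 0, -48], 0, 0.9],
    [[38, 0, -48], 0, 0.9],
    [[38, 0, -48], 0, 0.9],
    [[38, 0, -48], 0, 0.9]
  ]
}}

```text
clock: 8.9
eef_pos: [-50.8, 273.6, 1165.2]
tcp_rot: [-3.132, 0.869, 1.696]
contact_force: [-0.0, 0.0, -0.3]
opening: 0.899
```

```bash
python3 st.py
```

```text
8.9 [-1.406 -0.476  0.058 -0.091  2.689 -1.627] [ -50.8  273.6 1165.2] F [-0.   0.  -0.3] op 0.899
X [-0.081  0.64  -0.764] Y [ 0.993  0.118 -0.006] Z [ 0.086 -0.759 -0.645] grasp [ -37.5  156.  1065.2]
```

>>> {"api": "step_arm", "payload": {
  "commands": [
    [[40, 0, -46], 0, 0.9],
    [[40, 0, -46], 0, 0.9],
    [[-28, 2, 46], 0, 0.9],
    [[-28, 2, 46], 0, 0.9],
    [[-28, 2, 46], 0, 0.9],
    [[-28, 2, 46], 0, 0.9],
    [[-28, 2, 46], 0, 0.9],
    [[-28, 2, 46], 0, 0.9]
  ]
}}

```text
clock: 9.9
eef_pos: [-15.3, 58.4, 1123.3]
tcp_rot: [-3.129, 1.001, 1.687]
contact_force: [0.3, -0.0, 1.1]
opening: 0.898
```

```bash
python3 st.py
```

```text
9.9 [-1.416 -0.668  0.856 -0.048  1.953 -1.568] [ -15.3   58.4 1123.3] F [ 0.3 -0.   1.1] op 0.898
X [-0.063  0.536 -0.842] Y [ 0.994  0.106 -0.007] Z [ 0.086 -0.838 -0.539] grasp [  -2.1  -71.4 1039.7]
```

>>> {"api": "step_arm", "payload": {
  "commands": [
    [[-9, 3, 55], 0, 0.9],
    [[-9, 3, 55], 0, 0.9],
    [[-9, 3, 55], 0, 0.9],
    [[-9, 3, 55], 0, 0.9],
    [[-9, 3, 55], 0, 0.9],
    [[-9, 3, 55], 0, 0.9],
    [[-9, 3, 55], 0, 0.9],
    [[-9, 3, 55], 0, 0.9]
  ]
}}

```text
clock: 10.9
eef_pos: [57.4, -363.8, 941.4]
tcp_rot: [-3.137, 0.998, 1.689]
contact_force: [-0.6, 0.2, 1.0]
opening: 0.898
```

```bash
python3 st.py
```

```text
10.9 [-1.393 -0.402  1.405 -0.06   1.141 -1.514] [  57.4 -363.8  941.4] F [-0.6  0.2  1. ] op 0.898
X [-0.064  0.538 -0.841] Y [ 0.993  0.114 -0.003] Z [ 0.094 -0.835 -0.542] grasp [  72.1 -493.3  857.4]
```

>>> {"api": "step_arm", "payload": {
  "commands": [
    [[32, 47, -5], 0, 0.9],
    [[32, 47, -5], 0, 0.9],
    [[32, 47, -5], 0, 0.9],
    [[32, 47, -5], 0, 0.9],
    [[32, 47, -5], 0, 0.9],
    [[32, 47, -5], 0, 0.9],
    [[32, 47, -5], 0, 0.9],
    [[32, 47, -5], 0, 0.9],
    [[32, 47, -5], 0, 0.9],
    [[32, 47, -5], 0, 0.9]
  ]
}}

```text
clock: 12.15
eef_pos: [494.1, -114.9, 700.6]
tcp_rot: [-3.136, 0.978, 1.669]
contact_force: [1.2, -0.3, 1.1]
opening: 0.898
```

```bash
python3 st.py
```

```text
12.15 [ 0.049 -0.02   1.608 -0.978  1.526 -0.014] [ 494.1 -114.9  700.6] F [ 1.2 -0.3  1.1] op 0.898
X [-0.055  0.556 -0.83 ] Y [ 0.996  0.094 -0.003] Z [ 0.076 -0.826 -0.558] grasp [ 505.9 -242.9  614. ]
```

>>> {"api": "step_arm", "payload": {
  "commands": [
    [[51, 4, -22], 0, 0.9],
    [[51, 4, -22], 0, 0.9],
    [[51, 4, -22], 0, 0.9],
    [[51, 4, -22], 0, 0.9],
    [[51, 4, -22], 0, 0.9],
    [[51, 4, -22], 0, 0.9],
    [[51, 4, -22], 0, 0.9],
    [[51, 4, -22], 0, 0.9],
    [[51, 4, -22], 0, 0.9],
    [[51, 4, -22], 0, 0.9],
    [[0, 0, 0], -0.11, 0.9],
    [[0, 0, 0], 0, 0.9]
  ]
}}

```text
clock: 13.65
eef_pos: [500.4, 371.6, 375.3]
tcp_rot: [-2.947, 0.967, 1.876]
contact_force: [0.0, 0.9, 0.5]
opening: 0.904
```

```bash
python3 st.py; python3 - <<'E'
from h import *
cv2.imwrite('pics/w1.png',grab_frame('wrist'))
m=camera_model('wrist'); print(proj(m,[[515.6,127.7,83],[535,131,83],[496,124,83],[515.6,127.7,45]]).round(0).tolist())
E
```

```text
13.65 [ 0.805  0.58   1.519 -0.681  1.772  0.725] [500.4 371.6 375.3] F [0.  0.9 0.5] op 0.904
X [-0.17   0.541 -0.823] Y [ 0.984  0.143 -0.11 ] Z [ 0.058 -0.829 -0.557] grasp [509.4 243.2 289. ]
[[339.0, 59.0], [361.0, 61.0], [317.0, 58.0], [343.0, 27.0]]
```

View pics/w1.png

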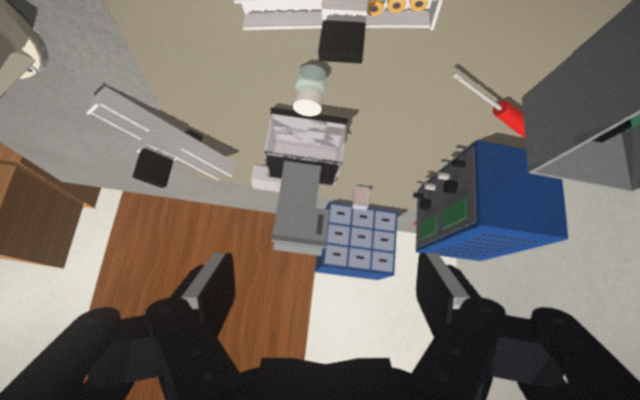

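>>> {"api": "step_arm", "payload": {
  "commands": [
    [[30, 4, 32], 0, 0.9],
    [[30, 4, 32], 0, 0.9],
    [[30, 4, 32], 0, 0.9],
    [[28, 3, 32], 0, 0.9],
    [[0, 0, 0], 0, 0.9]
  ]
}}

```text
clock: 14.32
eef_pos: [506.0, 328.5, 203.2]
tcp_rot: [-2.976, 0.965, 1.838]
contact_force: [-0.3, 0.3, -0.2]
opening: 0.902
```

```bash
cat >> st.py <<'E'
import sys
if len(sys.argv)>3:
    P=np.array([float(v) for v in sys.argv[1:4]]);print('to target in tool',(R.T@(P-s['eef_pos'])-[0,0,155]).round(1))
E
python3 st.py 517 128 68
```

```text
14.32 [ 0.754  0.766  1.639 -0.696  1.508  0.91 ] [506.  328.5 203.2] F [-0.3  0.3 -0.2] op 0.902
X [-0.15   0.549 -0.822] Y [ 0.987  0.13  -0.094] Z [ 0.055 -0.826 -0.561] grasp [514.5 200.5 116.2]
to target in tool [-0.6 -2.4 87. ]
```

>>> {"api": "step_arm", "payload": {
  "commands": [
    [[0, -1, 30], 0, 0.9],
    [[0, -1, 30], 0, 0.9],
    [[0, 0, 24], 0, 0.9],
    [[0, 0, 2], 0, 0.9]
  ]
}}

```text
clock: 14.82
eef_pos: [512.4, 257.3, 160.8]
tcp_rot: [-2.999, 0.964, 1.815]
contact_force: [0.5, 0.9, 0.6]
opening: 0.902
```

```bash
python3 st.py 517 128 68; python3 - <<'E'
from h import *
cv2.imwrite('pics/w2.png',grab_frame('wrist'))
E
```

```text
14.82 [ 0.666  0.789  1.739 -0.771  1.374  0.964] [512.4 257.3 160.8] F [0.5 0.9 0.6] op 0.902
X [-0.138  0.553 -0.821] Y [ 0.989  0.126 -0.081] Z [ 0.059 -0.823 -0.565] grasp [521.5 129.7  73.3]
to target in tool [ 4.1 -4.3  4.1]
```

View pics/w2.png

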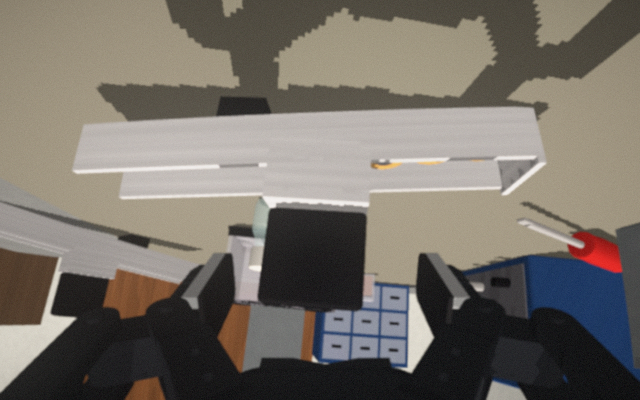

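>>> {"api": "step_arm", "payload": {
  "commands": [
    [[4, -4, 5], -0.04, 0.9],
    [[0, 0, 0], 0, 0.7],
    [[0, 0, 0], 0, 0.4],
    [[0, 0, 0], 0, 0.2],
    [[0, 0, 0], 0, 0.2],
    [[0, 0, 0], 0, 0.2],
    [[0, 0, 0], 0, 0.2]
  ],
  "force": 70
}}

```text
clock: 15.75
eef_pos: [508.9, 258.3, 157.9]
tcp_rot: [-2.949, 0.957, 1.882]
contact_force: [0.1, -0.6, 0.5]
opening: 0.468
```

```bash
python3 st.py 517 128 68; python3 - <<'E'
from h import *
cv2.imwrite('pics/w3.png',grab_frame('wrist'))
E
```

```text
15.75 [ 0.671  0.791  1.745 -0.772  1.367  0.934] [508.9 258.3 157.9] F [ 0.1 -0.6  0.5] op 0.468
X [-0.176  0.548 -0.818] Y [ 0.982  0.152 -0.11 ] Z [ 0.064 -0.822 -0.565] grasp [518.7 130.8  70.2]
to target in tool [ 0.6 -1.8  3.5]
```

View pics/w3.png

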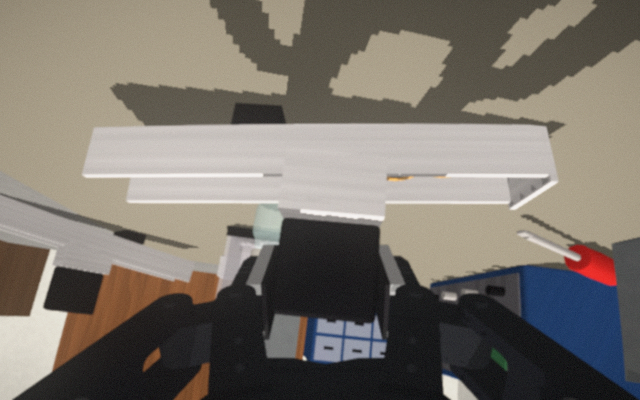

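>>> {"api": "step_arm", "payload": {
  "commands": [
    [[-8, -1, -5], 0, 0.2],
    [[-16, -2, -11], 0, 0.2],
    [[-24, -3, -17], 0, 0.2],
    [[-24, -3, -17], 0, 0.2],
    [[-24, -3, -17], 0, 0.2],
    [[-24, -3, -17], 0, 0.2],
    [[-24, -3, -17], 0, 0.2],
    [[0, 0, 0], 0, 0.2]
  ]
}}

```text
clock: 16.8
eef_pos: [509.6, 259.2, 346.8]
tcp_rot: [-2.952, 0.951, 1.879]
contact_force: [0.4, -0.3, -4.4]
opening: 0.465
```

```bash
cat > ch.py <<'E'
# usage: ch.py dx dy zabs : offsets of rest relative to estimated sill middle, world z
from rig import *
from scipy.spatial.transform import Rotation as Ro
import numpy as np,sys,json
s=sense();R=Ro.from_euler('xyz',s['tcp_rot'])
T0=np.array([508.9,258.3,157.9]);R0=Ro.from_euler('xyz',[-2.949,.957,1.882])   # at grasp, chute standing
Y0=R0.as_matrix()[:,1];psi=np.arctan2(Y0[1],Y0[0])
G=np.array([515.6,127.7,64]);g=R0.inv().apply(G-T0);g[1]=0;G=T0+R0.apply(g)
Rc0=Ro.from_euler('z',psi)
pt=lambda x,y,z:G+Rc0.apply([x-10,y,z-64])
rel=lambda P:R0.inv().apply(P-T0)
W=lambda P:s['eef_pos']+R.apply(rel(P))
rho=rel(pt(-65,0,14));D=R*R0.inv()
t=D.apply(Rc0.apply([np.cos(.0873),0,-np.sin(.0873)]));yv=D.apply(Rc0.apply([0,1,0]))
rest=W(pt(-65,0,14));spout=W(pt(-95,0,16.6));foot=W(pt(-25,0,0))
print('t',round(s['clock'],2),'tip deg',round(5+np.degrees(np.arcsin(t[2])),1),'yaw rel hop',round(np.degrees(np.arctan2(t[1],t[0])-.0225),1),'roll',round(np.degrees(yv[2]),1))
print('rest',rest.round(1),'spout',spout.round(1),'F',s['contact_force'].round(2),'op',round(s['opening'],3),'q',s['qpos'].round(2))
S=np.array([542.7,-156.2,182.])
M=R.as_matrix()
if len(sys.argv)>3:
    a=[float(v) for v in sys.argv[1:4]];P=np.array([S[0]+a[0],S[1]+a[1],a[2]])
    print('shift world',(P-rest).round(1),'tool',(M.T@(P-rest)).round(1))
for th in(.05,.1): print('turn',th,'shift',(rho-Ro.from_euler('z',th).apply(rho)).round(2))
print('world up 1mm in tool',M[2].round(3))
E
python3 ch.py 0 0 215; python3 st.py
```

```text
t 16.8 tip deg 0.1 yaw rel hop 7.5 roll 0.4
rest [445.  118.5 201.6] spout [415.3 113.9 204.2] F [ 0.44 -0.27 -4.37] op 0.465 q [ 0.67  0.51  1.71 -0.75  1.59  0.72]
shift world [  97.7 -274.7   13.4] tool [-180.2   52.7  223.5]
turn 0.05 shift [-3.39 -2.67 -0.  ]
turn 0.1 shift [-6.63 -5.5   0.  ]
world up 1mm in tool [-0.814 -0.109 -0.571]
16.8 [ 0.671  0.514  1.705 -0.749  1.592  0.716] [509.6 259.2 346.8] F [ 0.4 -0.3 -4.4] op 0.465
X [-0.176  0.554 -0.814] Y [ 0.982  0.152 -0.109] Z [ 0.064 -0.819 -0.571] grasp [519.4 132.3 258.3]
```

>>> {"api": "step_arm", "payload": {
  "commands": [
    [[-12, -2, -9], 0, 0.2],
    [[-12, -2, -9], 0, 0.2],
    [[-9, 3, 10], 0, 0.2],
    [[-18, 5, 22], 0, 0.2],
    [[-18, 5, 22], 0, 0.2],
    [[-18, 5, 22], 0, 0.2],
    [[-18, 5, 22], 0, 0.2],
    [[-18, 5, 22], 0, 0.2],
    [[-18, 5, 22], 0, 0.2],
    [[-18, 5, 22], 0, 0.2],
    [[-18, 5, 22], 0, 0.2],
    [[-18, 5, 22], 0, 0.2],
    [[-9, 3, 11], 0, 0.2],
    [[0, 0, 0], 0, 0.2]
  ]
}}

```text
clock: 18.55
eef_pos: [605.3, -28.4, 386.9]
tcp_rot: [-2.922, 0.95, 1.902]
contact_force: [-0.3, -0.5, -2.5]
opening: 0.465
```

```bash
python3 ch.py 0 0 235; python3 - <<'E'
from h import *
a=grab_frame('top')[140:260,240:440];b=grab_frame('side')[120:300,260:460]
cv2.imwrite('pics/h1.png',np.vstack([cv2.resize(a,(600,360),interpolation=2)[:,:],cv2.resize(b,(600,540),interpolation=2)])[:900]) 
im=cv2.imread('pics/h1.png');cv2.imwrite('pics/h1.png',cv2.resize(im,(400,600)))
E
```

```text
t 18.55 tip deg -0.9 yaw rel hop 7.4 roll 0.2
rest [ 537.9 -169.5  243.6] spout [ 508.3 -174.1  246.6] F [-0.34 -0.46 -2.55] op 0.465 q [ 0.18  0.42  1.75 -1.    1.33  0.41]
shift world [ 4.8 13.3 -8.6] tool [13.4  7.8 -5.9]
turn 0.05 shift [-3.39 -2.67 -0.  ]
turn 0.1 shift [-6.63 -5.5   0.  ]
world up 1mm in tool [-0.813 -0.127 -0.568]
```

View pics/h1.png

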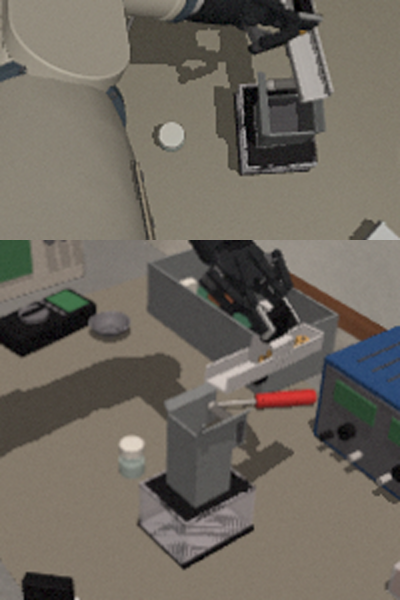

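>>> {"api": "step_arm", "payload": {
  "commands": [
    [[1, 0, -1], 0.05, 0.2],
    [[1, 0, -2], 0.05, 0.2],
    [[1, 0, -1], 0.05, 0.2],
    [[0, 0, 0], 0, 0.2]
  ]
}}

```text
clock: 19.15
eef_pos: [603.7, -18.0, 386.1]
tcp_rot: [-3.139, 0.966, 1.642]
contact_force: [-0.5, 0.2, -3.3]
opening: 0.467
```

```bash
cat >> ch.py <<'E'
if len(sys.argv)>4:
    from h import *
    L=[W(pt(-95+1.9,18,38.5)),W(pt(-95+1.9,-18,38.5)),W(pt(-30,0,83)),W(pt(10,0,83))]
    for n in('top','side'): print(n,proj(camera_model(n),L).round(1).tolist())
E
python3 ch.py 0 0 220 1; python3 - <<'E'
from h import *
a=grab_frame('top')[160:210,365:425];b=grab_frame('side')[160:240,340:440]
cv2.imwrite('pics/h2.png',np.vstack([cv2.resize(a,(360,300),interpolation=2),cv2.resize(b,(360,288),interpolation=2)]))
E
```

```text
t 19.15 tip deg 6.2 yaw rel hop 2.7 roll -0.0
rest [ 543.5 -152.6  233.4] spout [ 513.5 -154.7  232.7] F [-0.5   0.18 -3.27] op 0.467 q [ 0.2   0.42  1.75 -1.    1.33  0.57]
shift world [ -0.8  -3.6 -13.4] tool [ 9.  -1.  10.5]
turn 0.05 shift [-3.39 -2.67 -0.  ]
turn 0.1 shift [-6.63 -5.5   0.  ]
world up 1mm in tool [-0.823 -0.002 -0.569]
top [[380.7, 188.7], [396.1, 187.5], [389.3, 158.3], [387.7, 140.5]]
side [[358.7, 183.4], [368.4, 190.1], [382.5, 160.9], [394.5, 154.2]]
```

View pics/h2.png

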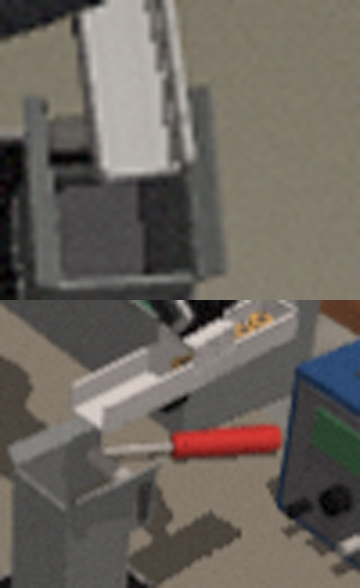

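>>> {"api": "step_arm", "payload": {
  "commands": [
    [[4, -1, 7], 0, 0.2],
    [[6, 0, 4], 0, 0.2],
    [[6, 0, 4], 0, 0.2],
    [[6, 0, 4], 0, 0.2],
    [[4, 0, 3], 0, 0.2],
    [[0, 0, 0], 0, 0.2]
  ]
}}

```text
clock: 20.0
eef_pos: [602.6, -21.9, 348.9]
tcp_rot: [-3.133, 0.966, 1.648]
contact_force: [0.1, 0.0, -3.2]
opening: 0.464
```

```bash
python3 ch.py 0 0 185 
```

```text
t 20.0 tip deg 6.0 yaw rel hop 2.7 roll -0.0
rest [ 542.1 -156.6  196.5] spout [ 512.  -158.7  195.9] F [ 0.09  0.03 -3.25] op 0.464 q [ 0.19  0.47  1.78 -1.01  1.29  0.63]
shift world [  0.6   0.4 -11.5] tool [9.6 0.7 6.3]
turn 0.05 shift [-3.39 -2.67 -0.  ]
turn 0.1 shift [-6.63 -5.5   0.  ]
world up 1mm in tool [-0.822 -0.005 -0.569]
```

>>> {"api": "step_arm", "payload": {
  "commands": [
    [[2, 0, 1.4], 0, 0.2],
    [[2, 0, 1.4], 0, 0.2],
    [[2, 0, 1.4], 0, 0.2],
    [[0, 0, 0], 0, 0.2]
  ]
}}

```text
clock: 20.5
eef_pos: [602.7, -21.9, 341.6]
tcp_rot: [-3.135, 0.966, 1.647]
contact_force: [0.1, -0.0, -3.4]
opening: 0.467
```

```bash
python3 ch.py 0 0 180|sed -n 1,2p 
```

```text
t 20.5 tip deg 6.1 yaw rel hop 2.7 roll -0.0
rest [ 542.4 -156.6  189.2] spout [ 512.4 -158.7  188.6] F [ 0.11 -0.02 -3.37] op 0.467 q [ 0.19  0.48  1.78 -1.02  1.28  0.64]
```

>>> {"api": "step_arm", "payload": {
  "commands": [
    [[2, 0, 1.4], 0, 0.2],
    [[2, 0, 1.4], 0, 0.2],
    [[0, 0, 0], 0, 0.2]
  ]
}}

```text
clock: 20.88
eef_pos: [602.9, -22.0, 337.0]
tcp_rot: [-3.136, 0.967, 1.646]
contact_force: [-0.2, 0.0, -0.7]
opening: 0.461
```

```bash
python3 ch.py 0 0 180|sed -n 1,2p 
```

```text
t 20.88 tip deg 6.1 yaw rel hop 2.7 roll -0.1
rest [ 542.6 -156.8  184.7] spout [ 512.6 -158.9  184. ] F [-0.24  0.02 -0.71] op 0.461 q [ 0.19  0.48  1.79 -1.02  1.28  0.65]
```

>>> {"api": "step_arm", "payload": {
  "commands": [
    [[1.6, 0, 1.2], 0, 0.2],
    [[1.6, 0, 1.2], 0, 0.2],
    [[0, 0, 0], 0, 0.2],
    [[0, 0, 0], 0, 0.2]
  ]
}}

```text
clock: 21.38
eef_pos: [603.0, -22.1, 333.5]
tcp_rot: [-3.136, 0.968, 1.645]
contact_force: [-0.2, 1.2, -0.0]
opening: 0.467
```

```bash
python3 ch.py 0 0 180|sed -n 1,2p 
```

```text
t 21.38 tip deg 6.2 yaw rel hop 2.7 roll -0.1
rest [ 542.8 -157.1  181.2] spout [ 512.8 -159.2  180.5] F [-0.2   1.17 -0.02] op 0.467 q [ 0.19  0.49  1.79 -1.02  1.28  0.66]
```

>>> {"api": "step_arm", "payload": {
  "commands": [
    [[1.6, 0, 1.2], 0, 0.2],
    [[1.6, 0, 1.2], 0, 0.2],
    [[1.6, 0, 1.2], 0, 0.2],
    [[0, 0, 0], 0, 0.2],
    [[0, 0, 0], 0, 0.2]
  ]
}}

```text
clock: 22.0
eef_pos: [603.1, -22.4, 327.5]
tcp_rot: [-3.137, 0.969, 1.645]
contact_force: [-0.6, 2.1, 2.3]
opening: 0.469
```

```bash
python3 ch.py 0 0 173|sed -n 1,3p 
```

```text
t 22.0 tip deg 6.2 yaw rel hop 2.7 roll -0.2
rest [ 543.1 -157.5  175.3] spout [ 513.  -159.6  174.7] F [-0.64  2.08  2.27] op 0.469 q [ 0.19  0.5   1.79 -1.03  1.27  0.67]
shift world [-0.4  1.3 -2.3] tool [ 2.6 -0.3  0.2]
```

>>> {"api": "step_arm", "payload": {
  "commands": [
    [[1.8, -0.3, 0], 0, 0.2],
    [[-2, -1.6, 0], 0.03, 0.2],
    [[-2, -1.6, 0], 0.03, 0.2],
    [[-2, -1.6, 0], 0.03, 0.2],
    [[-2, -1.6, 0], 0.03, 0.2],
    [[0, 0, 0], 0, 0.2]
  ]
}}

```text
clock: 22.75
eef_pos: [595.8, -26.9, 333.3]
tcp_rot: [2.96, 0.958, 1.419]
contact_force: [0.2, 0.1, 1.8]
opening: 0.463
```

```bash
python3 ch.py 0 0 173|sed -n 1,3p 
```

```text
t 22.75 tip deg 12.3 yaw rel hop -1.5 roll -0.0
rest [ 542.6 -156.8  174.2] spout [ 512.8 -156.7  170.3] F [0.22 0.13 1.78] op 0.463 q [ 0.19  0.48  1.81 -1.03  1.27  0.8 ]
shift world [ 0.1  0.6 -1.2] tool [ 1.3 -0.1  0.2]
```

>>> {"api": "step_arm", "payload": {
  "commands": [
    [[-1.8, -1.6, 0], 0.03, 0.2],
    [[-1.9, -1.6, 0], 0.03, 0.2],
    [[-1.9, -1.6, 0], 0.03, 0.2],
    [[-1.9, -1.6, 0], 0.03, 0.2],
    [[-1.9, -1.6, 0], 0.03, 0.2],
    [[0, 0, 0], 0, 0.2]
  ]
}}

```text
clock: 23.5
eef_pos: [585.4, -32.5, 340.0]
tcp_rot: [2.751, 0.913, 1.159]
contact_force: [-1.6, -1.2, 2.5]
opening: 0.466
```

```bash
python3 ch.py 0 -3 173|sed -n 1,3p 
```

```text
t 23.5 tip deg 19.8 yaw rel hop -6.9 roll 0.8
rest [ 541.9 -156.6  173.4] spout [ 513.  -153.7  165.7] F [-1.59 -1.22  2.54] op 0.466 q [ 0.18  0.46  1.83 -1.03  1.27  0.95]
shift world [ 0.8 -2.6 -0.4] tool [-0.9  0.9  2.4]
```

>>> {"api": "step_arm", "payload": {
  "commands": [
    [[-2.1, -1.4, 0.5], 0.03, 0.2],
    [[-2.1, -1.4, 0.5], 0.03, 0.2],
    [[-2.1, -1.4, 0.5], 0.03, 0.2],
    [[-2.1, -1.4, 0.5], 0.03, 0.2],
    [[0, 0, 0], 0, 0.2]
  ]
}}

```text
clock: 24.12
eef_pos: [576.6, -38.4, 343.8]
tcp_rot: [2.613, 0.856, 0.977]
contact_force: [-2.6, 0.7, 3.5]
opening: 0.466
```

```bash
python3 ch.py 0 -3 173.5|sed -n 1,3p 
```

```text
t 24.12 tip deg 25.6 yaw rel hop -11.5 roll 2.0
rest [ 541.8 -158.4  172.3] spout [ 514.1 -153.4  161.6] F [-2.63  0.67  3.47] op 0.466 q [ 0.17  0.44  1.85 -1.04  1.26  1.08]
shift world [ 0.9 -0.8  1.2] tool [-1.   1.4  0. ]
```

>>> {"api": "step_arm", "payload": {
  "commands": [
    [[-2.6, -1.0, 0], 0.03, 0.2],
    [[-2.3, -1.3, 0], 0.03, 0.2],
    [[-2.2, -1.4, 0], 0.03, 0.2],
    [[-2.1, -1.4, 0], 0.03, 0.2],
    [[-2.1, -1.5, 0], 0.03, 0.2],
    [[0, 0, 0], 0, 0.2]
  ]
}}

```text
clock: 24.88
eef_pos: [564.8, -43.3, 349.7]
tcp_rot: [2.474, 0.765, 0.785]
contact_force: [-3.4, 1.0, 2.2]
opening: 0.461
```

```bash
python3 ch.py 0 -3 173.5|sed -n 1,3p; python3 - <<'E'
from h import *
a=grab_frame('top')[130:230,340:440];b=grab_frame('side')[140:300,320:440]
cv2.imwrite('pics/h3.png',np.hstack([cv2.resize(a,(400,400),interpolation=2),cv2.resize(b,(300,400),interpolation=2)]))
E
```

```text
t 24.88 tip deg 32.8 yaw rel hop -17.8 roll 4.1
rest [ 542.2 -159.   173.3] spout [ 516.6 -151.5  159.2] F [-3.44  1.03  2.23] op 0.461 q [ 0.17  0.42  1.87 -1.04  1.26  1.23]
shift world [ 0.5 -0.2  0.2] tool [0.  0.6 0.1]
```

View pics/h3.png

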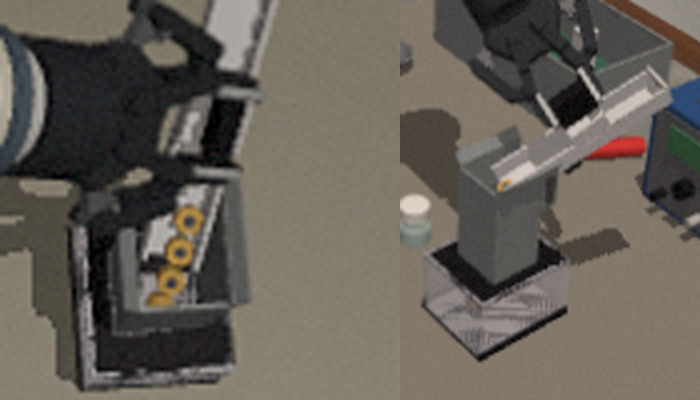

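>>> {"api": "step_arm", "payload": {
  "commands": [
    [[0, 0, 0], 0, 0.2],
    [[0, 0, 0], 0, 0.2],
    [[0, 0, 0], 0, 0.2],
    [[0, 0, 0], 0, 0.2],
    [[0, 0, 0], 0, 0.2],
    [[0, 0, 0], 0, 0.2]
  ]
}}

```text
clock: 25.72
eef_pos: [565.0, -43.2, 349.6]
tcp_rot: [2.475, 0.767, 0.786]
contact_force: [-3.6, 2.7, 2.6]
opening: 0.467
```

```bash
python3 ch.py 0 -3 173.5|sed -n 1,3p; python3 - <<'E'
from h import *
a=grab_frame('top')[130:230,340:440];b=grab_frame('side')[140:300,320:440]
cv2.imwrite('pics/h4.png',np.hstack([cv2.resize(a,(400,400),interpolation=2),cv2.resize(b,(300,400),interpolation=2)]))
E
```

```text
t 25.73 tip deg 32.8 yaw rel hop -17.7 roll 4.1
rest [ 542.1 -159.   173.3] spout [ 516.6 -151.5  159.2] F [-3.61  2.73  2.61] op 0.467 q [ 0.17  0.42  1.87 -1.04  1.26  1.23]
shift world [ 0.6 -0.2  0.2] tool [0.  0.6 0.1]
```

View pics/h4.png

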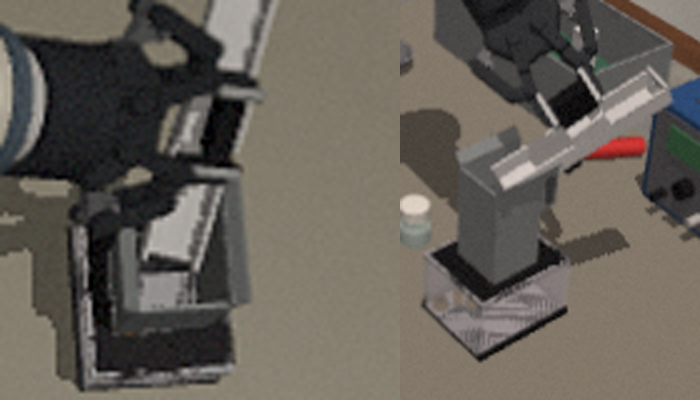

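>>> {"api": "step_arm", "payload": {
  "commands": [
    [[3.5, 2.5, 0], -0.05, 0.2],
    [[3.5, 2.5, 0], -0.05, 0.2],
    [[3.5, 2.5, 0], -0.05, 0.2],
    [[3.5, 2.5, 0], -0.05, 0.2],
    [[3.5, 2.5, 0], -0.05, 0.2],
    [[0, 0, 0], 0, 0.2]
  ]
}}

```text
clock: 26.58
eef_pos: [585.7, -36.2, 342.4]
tcp_rot: [2.713, 0.9, 1.111]
contact_force: [-2.1, 0.3, 3.0]
opening: 0.467
```

```bash
python3 ch.py 0 -1 175|sed '4,5d'; python3 - <<'E'
from h import *
for n,(a,b,c,d) in dict(top=(100,230,340,440),side=(140,215,320,440)).items():
    f=cv2.cvtColor(grab_frame(n)[a:b,c:d],cv2.COLOR_BGR2HSV);k=cv2.inRange(f,(12,120,90),(28,255,255));print(n,k.sum()//255)
E
```

```text
t 26.57 tip deg 21.3 yaw rel hop -7.9 roll 1.1
rest [ 544.7 -159.4  174.6] spout [ 516.  -156.   166.1] F [-2.05  0.34  3.  ] op 0.467 q [ 0.17  0.45  1.83 -1.04  1.26  0.98]
shift world [-2.   2.2  0.4] tool [ 0.3 -2.1 -2.2]
world up 1mm in tool [-0.784  0.258 -0.565]
top 0
side 36
```

>>> {"api": "step_arm", "payload": {
  "commands": [
    [[3.5, 2.1, -0.5], -0.05, 0.2],
    [[3.5, 2.1, -0.5], -0.05, 0.2],
    [[3.5, 2.1, -0.5], -0.05, 0.2],
    [[3.3, 2.3, -0.3], -0.05, 0.2],
    [[3.3, 2.4, -0.3], -0.05, 0.2],
    [[0, 0, 0], 0, 0.2]
  ]
}}

```text
clock: 27.42
eef_pos: [600.7, -25.7, 333.3]
tcp_rot: [3.033, 0.967, 1.515]
contact_force: [-1.0, 0.7, 1.9]
opening: 0.461
```

```bash
python3 ch.py 0 -1 175|sed '4,5d'
```

```text
t 27.43 tip deg 9.8 yaw rel hop 0.6 roll -0.2
rest [ 545.5 -158.3  177.1] spout [ 515.5 -159.3  174.5] F [-0.99  0.73  1.88] op 0.461 q [ 0.19  0.49  1.8  -1.03  1.27  0.74]
shift world [-2.8  1.1 -2.1] tool [ 2.3 -2.9  0.1]
world up 1mm in tool [-0.823  0.061 -0.564]
```

>>> {"api": "step_arm", "payload": {
  "commands": [
    [[-4, 0.3, -2.8], 0, 0.2],
    [[-6.6, 0.4, -4.5], 0, 0.2],
    [[-8.2, 0.5, -5.6], 0, 0.2],
    [[-12, 0.8, -8.4], 0, 0.2],
    [[-12, 0.8, -8.4], 0, 0.2],
    [[-12, 0.8, -8.4], 0, 0.2],
    [[-12, 0.8, -8.4], 0, 0.2],
    [[0, 0, 0], -0.08, 0.2],
    [[0, 0, 0], -0.08, 0.2],
    [[0, 0, 0], 0, 0.2]
  ]
}}

```text
clock: 28.68
eef_pos: [599.7, -25.2, 423.8]
tcp_rot: [-3.026, 0.964, 1.79]
contact_force: [0.4, 0.7, -2.4]
opening: 0.468
```

```bash
python3 ch.py 0 -1 175; python3 st.py 518.7 130.8 70.2
```

```text
t 28.68 tip deg 2.6 yaw rel hop 5.8 roll -0.1
rest [ 537.6 -164.3  276.1] spout [ 507.8 -168.   277.3] F [ 0.36  0.7  -2.39] op 0.468 q [ 0.19  0.37  1.74 -0.99  1.36  0.43]
shift world [   5.1    7.1 -101.1] tool [86.4 12.5 51.8]
turn 0.05 shift [-3.39 -2.67 -0.  ]
turn 0.1 shift [-6.63 -5.5   0.  ]
world up 1mm in tool [-0.821 -0.066 -0.567]
28.68 [ 0.188  0.37   1.74  -0.994  1.355  0.429] [599.7 -25.2 423.8] F [ 0.4  0.7 -2.4] op 0.468
X [-0.124  0.557 -0.821] Y [ 0.99   0.124 -0.066] Z [ 0.065 -0.821 -0.567] grasp [ 609.9 -152.6  336. ]
to target in tool [387.4 -37.7 -88.1]
```

>>> {"api": "step_arm", "payload": {
  "commands": [
    [[10, -3, -14], -0.03, 0.2],
    [[17, -6, -24], 0, 0.2],
    [[17, -6, -24], 0, 0.2],
    [[17, -6, -24], 0, 0.2],
    [[17, -6, -24], 0, 0.2],
    [[17, -6, -24], 0, 0.2],
    [[17, -6, -24], 0, 0.2],
    [[17, -6, -24], 0, 0.2],
    [[17, -6, -24], 0, 0.2],
    [[17, -6, -24], 0, 0.2],
    [[15, -5, -20], 0, 0.2],
    [[0, 0, 0], 0, 0.2]
  ]
}}

```text
clock: 30.18
eef_pos: [487.0, 287.6, 427.0]
tcp_rot: [-2.99, 0.958, 1.839]
contact_force: [0.3, -0.1, -1.2]
opening: 0.467
```

```bash
python3 ch.py 0 -1 175|sed -n 1,2p; python3 st.py 518.7 130.8 70.2
```

```text
t 30.18 tip deg 1.4 yaw rel hop 7.0 roll 0.1
rest [424.4 147.4 280.5] spout [394.6 143.1 282.4] F [ 0.26 -0.09 -1.21] op 0.467 q [ 0.73  0.42  1.65 -0.73  1.73  0.68]
30.18 [ 0.729  0.423  1.649 -0.729  1.732  0.676] [487.  287.6 427. ] F [ 0.3 -0.1 -1.2] op 0.467
X [-0.152  0.554 -0.818] Y [ 0.986  0.143 -0.087] Z [ 0.069 -0.82  -0.568] grasp [497.6 160.5 338.9]
to target in tool [200.2  39.8 178.5]
```

>>> {"api": "step_arm", "payload": {
  "commands": [
    [[10, 2, 9], -0.025, 0.2],
    [[20, 4, 18], 0, 0.2],
    [[20, 4, 18], 0, 0.2],
    [[20, 4, 18], 0, 0.2],
    [[20, 4, 18], 0, 0.2],
    [[20, 4, 18], 0, 0.2],
    [[20, 4, 18], 0, 0.2],
    [[20, 4, 18], 0, 0.2],
    [[20, 4, 18], 0, 0.2],
    [[8, 2, 8], 0, 0.2],
    [[0, 0, 0], 0, 0.2]
  ]
}}

```text
clock: 31.55
eef_pos: [501.4, 250.0, 172.9]
tcp_rot: [-2.935, 0.951, 1.897]
contact_force: [0.5, 0.3, -2.7]
opening: 0.465
```

```bash
python3 ch.py 0 -1 175|sed -n 1,2p; python3 st.py 518.7 130.8 70.2
```

```text
t 31.55 tip deg -0.5 yaw rel hop 7.7 roll 0.2
rest [436.1 108.6  28.8] spout [406.5 103.9  31.7] F [ 0.46  0.27 -2.69] op 0.465 q [ 0.67  0.76  1.77 -0.77  1.37  0.92]
31.55 [ 0.668  0.757  1.772 -0.771  1.369  0.917] [501.4 250.  172.9] F [ 0.5  0.3 -2.7] op 0.465
X [-0.186  0.55  -0.814] Y [ 0.981  0.156 -0.119] Z [ 0.062 -0.82  -0.568] grasp [511.  122.9  84.8]
to target in tool [14.8 10.5  2.3]
```

>>> {"api": "step_arm", "payload": {
  "commands": [
    [[6, 4, 2], 0.005, 0.2],
    [[3.2, 1, 2], 0, 0.2],
    [[1.6, 0.2, 1.1], 0, 0.2],
    [[1.6, 0.2, 1.1], 0, 0.2],
    [[0, 0, 0], 0, 0.2]
  ]
}}

```text
clock: 32.17
eef_pos: [505.9, 253.6, 160.1]
tcp_rot: [-2.949, 0.951, 1.884]
contact_force: [-0.1, -0.6, -2.3]
opening: 0.468
```

```bash
python3 ch.py 0 -1 175|sed -n 1,2p; python3 st.py 518.7 130.8 70.2
```

```text
t 32.17 tip deg -0.1 yaw rel hop 7.6 roll 0.3
rest [441.2 112.6  15.3] spout [411.6 108.   17.9] F [-0.11 -0.56 -2.29] op 0.468 q [ 0.67  0.78  1.76 -0.77  1.36  0.93]
32.17 [ 0.668  0.781  1.759 -0.773  1.358  0.933] [505.9 253.6 160.1] F [-0.1 -0.6 -2.3] op 0.468
X [-0.179  0.552 -0.814] Y [ 0.982  0.154 -0.111] Z [ 0.064 -0.819 -0.57 ] grasp [515.8 126.6  71.8]
to target in tool [ 3.1  3.7 -2.3]
```

Rest height is 15.3 mm against 14 mm when standing, so I'm lowering the last bit until it bears.

>>> {"api": "step_arm", "payload": {
  "commands": [
    [[0.9, 0.1, 0.6], 0, 0.2],
    [[0.9, 0.1, 0.6], 0, 0.2],
    [[0, 0, 0], 0, 0.2]
  ]
}}

```text
clock: 32.55
eef_pos: [505.8, 253.7, 158.7]
tcp_rot: [-2.95, 0.953, 1.883]
contact_force: [-0.3, 0.8, 0.6]
opening: 0.462
```

```bash
python3 ch.py 0 -1 175|sed -n 1,2p
```

```text
t 32.55 tip deg -0.0 yaw rel hop 7.6 roll 0.3
rest [441.2 112.6  13.9] spout [411.6 108.   16.5] F [-0.28  0.84  0.58] op 0.462 q [ 0.67  0.78  1.76 -0.77  1.36  0.94]
```

>>> {"api": "step_arm", "payload": {
  "commands": [
    [[0, 0, 0], 0, 0.5],
    [[0, 0, 0], 0, 0.6],
    [[0, 0, 0], 0, 0.75],
    [[0, 0, 0], 0, 0.9],
    [[0, 0, 0], 0, 0.9],
    [[0, 0, -10], 0, 0.9],
    [[0, 0, -25], 0, 0.9],
    [[0, 0, -40], 0, 0.9],
    [[0, 0, -40], 0, 0.9],
    [[-20, 0, -40], 0, 0.9],
    [[-20, 0, -40], 0, 0.9],
    [[0, 0, 0], 0, 0.9]
  ]
}}

```text
clock: 34.05
eef_pos: [499.4, 398.6, 308.8]
tcp_rot: [-2.948, 0.951, 1.885]
contact_force: [0.1, 0.0, -0.8]
opening: 0.902
```

```bash
python3 st.py; python3 - <<'E'
from h import *
t=grab_frame('top');s=grab_frame('side')
r=lambda im,x,y,w,h,k:cv2.resize(im[y:y+h,x:x+w],None,fx=k,fy=k,interpolation=cv2.INTER_CUBIC)
a=r(t,150,100,330,160,2.4);b=np.hstack([r(s,265,170,90,70,4),r(s,320,210,108,70,4)])
cv2.imwrite('pics/e.png',np.vstack([a[:384,:792],b[:200,:792] if b.shape[0]<200 else b[:216,:792]]))
E
```

```text
34.05 [ 0.831  0.676  1.507 -0.649  1.703  0.788] [499.4 398.6 308.8] F [ 0.1  0.  -0.8] op 0.902
X [-0.18   0.553 -0.814] Y [ 0.982  0.155 -0.112] Z [ 0.064 -0.819 -0.57 ] grasp [509.3 271.7 220.4]
```

View pics/e.png

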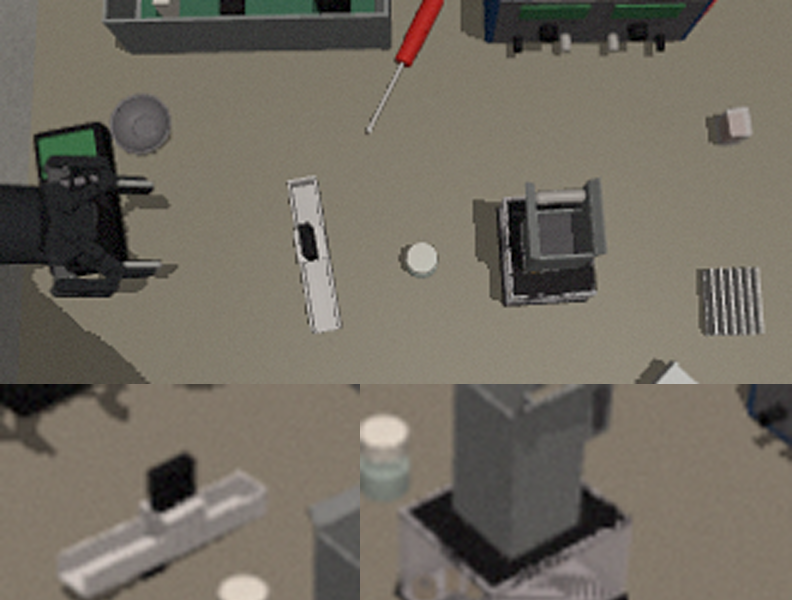

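The chute is empty and standing on its foot where it was. The gate side is released, brass shows in the bin, the bystanders look unmoved and the gripper is clear. I'm handing in.

```bash
python3 -c "
from rig import *
print(sign_off())"
```

```text
the job is handed in; nothing more can be done
None
```

The five spacers are in the hopper as far as I can tell, and the empty chute is back on the bench, standing on its foot. I handed the job in at about 34 s of the 67 s allowed; no verdict is reported.

- **Grasp:** the moves only allow turns about the tool's own axis, so a straight-down grasp could not tip the chute. I leaned the tool about 57° by pushing at the joint limits high in free air. I then took the grip from the side, closing along the chute's length (x) instead of its y as suggested.
- **Pouring:** I found the sill by touch at about z = 185 mm and pressed it about 11–12 mm. The vertical force on the sill, read at my stops, was about 5–6.5 N. I tipped the chute to about 33° about the sill, waited, tipped it back and lifted off.
- **Return:** I set the chute down about 5 mm from where it started and let go.

**Last checks**
- **Emptying:** the chute weighed about 2.4 N when lifted off, against 3.25 N when loaded, and the pictures show it empty. Brass shows in the bin, but I could not count all five spacers through its wall.
- **Bystanders:** they look unmoved, except that the arm partly hid the meter in the last picture.
- **Joint limit:** while leaning the tool, joint 3 read 0.058 against its stated lower limit of 0.06. This may be rounding, but I could not confirm it.
- **Side force:** up to about 2.7 N of sideways force showed while pressing and pouring.

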